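# Start a label soak for the returned bottles

### The arm

A 6-joint arm with a two-finger parallel gripper is mounted at the origin on the work surface. World frame = base frame: x ahead of the robot, y to its left, z up, the work surface at z = 0. Lengths are in m, angles in rad, forces in N, time in s.
With the tool pointing down it reaches from about 0.35 to 0.975 m from the base axis. Payload 4.9 kg.
Tool frame: the origin (TCP) lies at the very end of the fingers, on their centre line; the grasp point (between the pads) lies 19 mm behind it; z points along the fingers, y is the line along which they close (so a half turn about z gives the same grasp; the last joint's range is limited). The gripper opens to 85 mm and grips with 20 to 120 N. Pads are 22 mm wide; open, the fingers measure 114 mm over their backs; the gripper's body (76 mm by 85 mm) begins 54 mm behind the grasp point. The pads swing forward as they close: fully open they stand 13 mm farther back than shut.
Start: joints at [-1.313, 0.053, 1.613, -0, 1.476, -0.119], TCP at [0.23, -0.581, 0.231] pointing down, gripper open.
Joint ranges: [-3.01, 3.01], [-1.01, 2.22], [0.06, 2.58], [-1.02, 4.17], [0.09, 2.62], [-3.14, 3.14]. Speed limits (rad/s): [2.57, 2.57, 3.14, 3.14, 3.14, 3.14].

### API

Orientations are given as a unit quaternion [w, x, y, z].
In Python, from plant import monitor, vision, manip gives the robot as it stands. The module is installed in compiled form; this text tells all that it offers.
- The arm moves only by the tool arm_command, never from a script. Its argument "rows" is a list of rows, each a list of 3 entries, a list of its own where there are three numbers: the finger opening in mm, from 0 to 85.4, then the shift along the world's x, y, z in units of 30 cm (1.0 is 30 cm), then the turn, a rotation vector about the world's x, y, z in units of pi/2 rad (1.0 is pi/2 rad). In form: [[claw, [x, y, z], [wx, wy, wz]], ...]. A call has 1 to 12 rows; each row is the pose to reach, as a shift and turn from the pose commanded when the call began; what a row does not reach only later rows make up. A row lasts 1/12 s, in which the tool goes at most 41.7 mm and 7.16 degrees, less where a joint would pass 70% of its speed; a pose out of reach is approached as far as the arm can. A call with a number of a shift or a turn outside -1 to 1 is refused whole. A call with a gripper value outside its range is refused whole. The fingers move at their own pace and stop on an object; the grip force is fixed at half the most. Time passes only in rows, so rows that repeat a pose let the fingers close. It gives the time, the measured TCP pose, the force, the opening and the grip force at its end, in the units of the state.
- monitor.state(): the state, without advancing time (a new reading comes with each control period).
- vision.grab_frame(name): name is "scene" or "top" or "wrist"; returns a dict with "color" (420x560x3 uint8, red, green, blue), "z_map" (420x560 float32, m along the optical axis (not along the pixel's ray), 0 where there is no reading), "mtx" (3x3 intrinsics, pixels), "R" (3x3) and "t" (3): a world point X has camera coordinates R X + t. Camera axes: x right, y down, z forward; pixel columns grow to the right and rows downward; lengths in m; the calibration is good to about 2 mm. A picture is of the moment at which its call begins.
- manip.job_done(): hands the job in; it is judged then, once.
The state is a dict: "time": time; "joint_pos": joint angles; "joint_vel": joint speeds; "joint_efforts": joint torques, N m; "tool_pos": TCP position; "tool_rot": TCP orientation; "contact_force": force on the tool from outside, world axes, zero at the start; "ft_torque": the same for the moment, N m; "gripper_width": opening from 0.0 (shut) to 1.0 (fully open); "grasp_force": force on a finger pad.
Only numpy, scipy, OpenCV 4.12 (cv2) and the standard library are available. Lean on these libraries where they do the work, as an engineer would, in place of code of your own. Each camera call takes 0.05 s, during which the arm holds its last target. There are 200 camera calls.

### The job

Set up a soak to loosen the bottle labels: first take the rubber mallet out of the steel pan and lay it on the slab clear of the pan, then move every soda bottle from the wooden rack into the pan, where they may stand or lie. Then press the detergent pump head all the way down and let it come fully back up, two times, and after that turn the water valve's lever from closed to half open (45 degrees) and let go. Leave the dish and the scrubbing brush where they are.

Things in the scene. Friction and masses are not known exactly. Their poses are not given: they have to be found in the camera images.
- pan: shallow stainless-steel soak pan fixed to the slab, open on top, 216 mm (its x) by 325 mm (its y) outside, rim 65 mm high, walls and floor 6 mm thick, so 204 x 313 mm inside. Origin at the centre of its underside on the slab. A detergent pump and a water spout reach over its +y side.
- rack: wooden bottle rack fixed to the slab, 174 mm (its x) by 246 mm (its y), 85 mm high, floor 10 mm thick, with 2 x 3 open cells at x = -41, +41 mm and y = -79, 0, +79 mm, each about 70 mm square; outer walls 85 mm high, inner dividers 74 mm. Origin at the centre of its underside. The cell at (+41, +79) is empty.
- bottle1: green soda bottle with a paper label, 58 mm across and 195 mm tall, 0.2 kg, closed bottom and open mouth; the neck from 145 to 195 mm above the base is 28 mm across. Absent (None) in some starts. Origin at the centre of its base, z towards the mouth. At the start it stands upright in a cell of the rack.
- bottle2: green soda bottle with a paper label, 58 mm across and 195 mm tall, 0.2 kg, closed bottom and open mouth; the neck from 145 to 195 mm above the base is 28 mm across. Absent (None) in some starts. Origin at the centre of its base, z towards the mouth. At the start it stands upright in a cell of the rack.
- bottle3: green soda bottle with a paper label, 58 mm across and 195 mm tall, 0.2 kg, closed bottom and open mouth; the neck from 145 to 195 mm above the base is 28 mm across. Absent (None) in some starts. Origin at the centre of its base, z towards the mouth. At the start it stands upright in a cell of the rack.
- bottle4: green soda bottle with a paper label, 58 mm across and 195 mm tall, 0.2 kg, closed bottom and open mouth; the neck from 145 to 195 mm above the base is 28 mm across. Absent (None) in some starts. Origin at the centre of its base, z towards the mouth. At the start it stands upright in a cell of the rack.
- bottle5: green soda bottle with a paper label, 58 mm across and 195 mm tall, 0.2 kg, closed bottom and open mouth; the neck from 145 to 195 mm above the base is 28 mm across. Absent (None) in some starts. Origin at the centre of its base, z towards the mouth. At the start it stands upright in a cell of the rack.
- bottle1_neck (a point): point on the axis of bottle1, 170 mm above its base, in the middle of the neck, a good place to grip it
- bottle2_neck (a point): point on the axis of bottle2, 170 mm above its base, in the middle of the neck, a good place to grip it
- bottle3_neck (a point): point on the axis of bottle3, 170 mm above its base, in the middle of the neck, a good place to grip it
- bottle4_neck (a point): point on the axis of bottle4, 170 mm above its base, in the middle of the neck, a good place to grip it
- bottle5_neck (a point): point on the axis of bottle5, 170 mm above its base, in the middle of the neck, a good place to grip it
- mallet: rubber mallet lying on its side, 0.4 kg, 240 mm long: black head (a cylinder 56 mm in diameter, 80 mm long, its axis along the body's y, centred at x = +30 mm, z = 28 mm) and a wooden handle 26 mm thick running from the head towards -x to x = -180 mm, sloping down slightly. Origin at the balance point, on the surface it lies on; z is up. At the start it lies in the pan, about along the pan's y.
- mallet_grip (a point): point inside the mallet's handle 24 mm from the origin towards its end (26 mm from the head), 25 mm above the surface it lies on: grip here across the handle
- mallet_head (a point): centre of the mallet's head
- mallet_end (a point): centre of the free end of the mallet's handle
- pump (a joint): stroke of the detergent pump: 0 at rest (up), 0.030 m pressed down to its stop. A spring pushes it back up: about 4 N at the top, 10 N at the stop. Pressing moves the head straight down.
- pump_top (a point): centre of the top face of the pump's grey round head, 41 mm across, 285 mm above the slab at rest, on a white jug 88 mm in diameter (collar top 238 mm above the slab) strapped to the slab beside the +y side of the pan; it moves down with the stroke. A spout runs from the head 94 mm towards the pan, no higher than the head.
- pump_spout (a point): mouth of the pump's spout, over the pan
- valve (a joint): angle of the water ball valve's lever: 0 closed (lever square across the pipe, pointing about towards world -x, the robot's side, away from the jug), 1.571 rad fully open (lever in line with the pipe, pointing to the pan). It grows counter-clockwise seen from above, has stops at both ends and stays where it is left (friction about 0.12 Nm).
- valve_grip (a point): point on the lever's black sleeve 80 mm from the hinge axis and 176 mm above the slab; the sleeve is 20 mm wide and 10 mm thick, 28 to 100 mm from the axis. It moves with the lever.
- valve_axis (a point): centre of the lever's hinge at the lever's height; the hinge axis is vertical. Below it a horizontal pipe (21 mm thick, its axis 150 mm above the slab) runs from a riser 75 mm beyond the valve to a spout over the pan, 140 mm on the pan's side; the spout's mouth is 105 mm above the slab.
- dish: white ceramic bowl 120 mm across, 30 mm high, a bystander. Origin at the centre of its underside.
- scrub_brush: wooden scrubbing brush 55 x 150 x 42 mm, a bystander. Origin at the centre of its underside.
Mind the look-alikes: they are no part of the job. What is shaped like the bottle3 but red is not meant. Leave any blue look-alike of the bottle5 alone.

How it is judged:
By the outcome, as a careful person would: the job done as asked, in the order asked, and still so for the second after the job is handed in, with the robot touching nothing.
Of bottle1, bottle2, bottle3, bottle4, bottle5 only 3 to 5 are there at a start; the rules pass over those that are not, and their reading is None.
At some moment in a run one of mallet, bottle1, bottle2, bottle3, bottle4, bottle5 may be knocked a few centimetres aside while the robot is not near it.
Once in a run the grip may slacken for a moment while it holds something.
It also fails if it takes over 210 s, if anything falls off the work surface, if the arm or the gripper's body presses on something with over 40 N, if the wrist force passes 120 N, or if a joint passes its speed limit or range.

## Working session

There is one attempt and no reset: what is moved stays moved. The work goes in short steps, Python scripts to look and compute and a tool call to move; the robot and the scene stay as the last step left them, time stands still between calls to the robot, and variables do not carry over. Pictures are saved under pics/ and viewed, at most 14 in all, crops included, and the job is handed in when it is done.

Besides the shell and the picture viewer there is one more tool, called after "Call:" as name(argument=value, ...), one argument or row to a line, values as JSON. arm_command: Moves the arm, as the interface text tells. Shifts and turns lie within -1 to 1; 1 stands for 30 cm of shift or pi/2 rad of turn. Its arguments: {"type":"object","properties":{"rows":{"type":"array"}},"required":["rows"]}

```bash
mkdir -p pics; cat > h.py <<'E'
import numpy as np, cv2
from plant import monitor, vision, manip
def grab(n):
    f=vision.grab_frame(n); f={k:(np.array(v) if k!='color' else np.array(v)) for k,v in f.items()}; return f
def save(f,n): cv2.imwrite('pics/'+n,f['color'][:,:,::-1])
def cloud(f):
    z=f['z_map']; v,u=np.mgrid[:z.shape[0],:z.shape[1]]
    K=f['mtx']; c=np.stack([(u-K[0,2])/K[0,0]*z,(v-K[1,2])/K[1,1]*z,z],-1)
    P=(c-f['t'])@f['R']; P[z==0]=np.nan; return P
E
python3 - <<'E'
from h import *
s=monitor.state();print(s)
for n in('scene','top'):
    f=grab(n);save(f,n+'0.png');np.savez(n+'0.npz',**f);print(n,-f['R'].T@f['t'])
E
```

```text
{'time': 0.0, 'joint_pos': array([-1.31304196e+00,  5.33550440e-02,  1.61427561e+00, -2.06258631e-05,
        1.47596825e+00, -1.19008376e-01]), 'joint_vel': array([ 0.00013589, -0.00118531,  0.00194649, -0.00119505, -0.00087758,
        0.00069131]), 'joint_efforts': array([-7.26049129e-04, -3.93673611e+01, -3.70179999e+01, -1.61053972e-04,
        7.16890165e-03,  1.00311328e-05]), 'tool_pos': array([ 0.22977944, -0.58057562,  0.23007511]), 'tool_rot': array([-9.99998788e-04,  9.82307962e-01,  1.87270022e-01, -7.97747776e-05]), 'contact_force': array([0.01060241, 0.63778118, 0.1670349 ]), 'ft_torque': array([ 0.04281962, -0.00165348, -0.00379667]), 'grasp_force': 0.0, 'gripper_width': 0.9990278510009674}
scene [1.23991201 0.47100222 1.05497596]
top [ 0.34414194 -0.07197648  1.18244809]
```

View pics/top0.png

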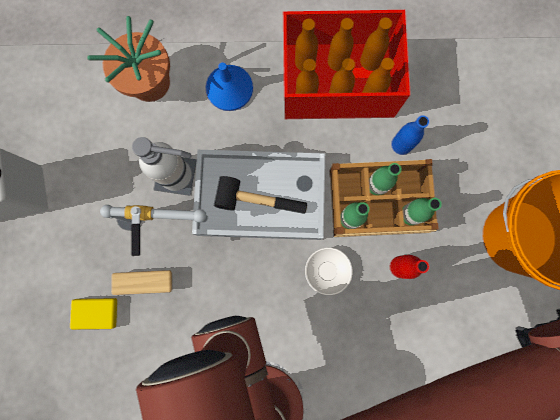

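View pics/scene0.png

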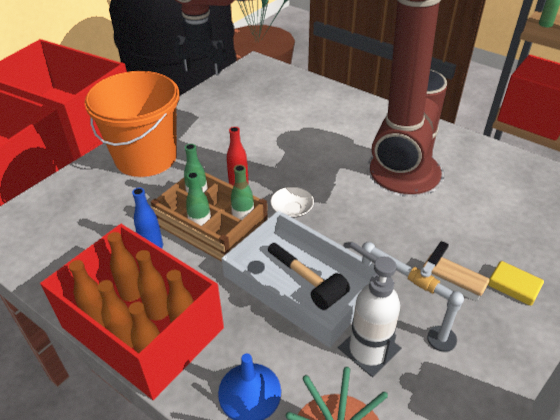

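The top view has image up = +x and left = +y. It shows three green bottles in the rack with mouths near (392,172), (362,209) and (435,205). The mallet head is near (229,193) with its handle running to (305,207). The pump head is near (142,147), and the valve is near (138,213) with its lever pointing down to (136,253). I'll measure these next.

```bash
cat > m.py <<'E'
from h import *
def comps(mask,mn=25):
    n,l,st,c=cv2.connectedComponentsWithStats(mask.astype(np.uint8)); return [l==i for i in range(1,n) if st[i,4]>=mn]
def greens(f):
    """per green blob: neck points (z>150 above slab)"""
    P=cloud(f);h=f['color'].astype(int);g=(h[...,1]>h[...,0]*1.3)&(h[...,1]>h[...,2]*1.2)
    m=g&(P[...,2]>.02)&(P[...,2]<.32)&(P[...,1]<.2)
    return [P[c] for c in comps(m)]
E
python3 - <<'E'
from m import *
for n in('top','scene'):
    f=dict(np.load(n+'0.npz'));P=cloud(f);c=f['color'].astype(int)
    print(n)
    for p in greens(f):
        zt=np.percentile(p[:,2],98);q=p[(p[:,2]>.158)&(p[:,2]<.207)]
        print(' green n',len(p),'zmax',zt.round(3),'neck med',np.median(q,0).round(3),'mid',((q.min(0)+q.max(0))/2).round(3))
    x,y,z=P[...,0],P[...,1],P[...,2]
    w=lambda m,s:print(' ',s,m.sum(),np.nanmedian(P[m],0).round(3),np.nanmin(P[m],0).round(3),np.nanmax(P[m],0).round(3)) if m.sum() else print(s,'none')
    if n=='top':
        u,v=np.meshgrid(np.arange(560),np.arange(420))
        box=lambda a,b,cc,d:(u>a)&(u<b)&(v>cc)&(v<d)
        w(box(125,160,130,165)&(z>.275)&(z<.3),'pumptop')
        w(box(190,335,145,245)&(z>.058)&(z<.072),'panrim')
        w(box(328,445,155,240)&(z>.079)&(z<.09),'rackrim')
        lev=box(120,150,215,262)&(z>.16)&(c.sum(-1)<150);w(lev,'lever')
        w(box(120,165,200,225)&(z>.1),'valvebody')
        brass=box(120,165,200,225)&(c[...,0]>c[...,2]+50);w(brass,'brass')
        w(box(100,215,200,225)&(z>.14)&(z<.17),'pipe')
        inp=box(200,325,158,232)
        hd=comps(inp&(c.sum(-1)<150)&(z>.015),60)
        for k in hd:w(k,'dark')
        w(inp&(c[...,0]>c[...,2]+40)&(z>.012),'wood')
        w(box(300,360,245,300)&(z>.02),'dish');w(box(105,178,265,298)&(z>.03),'brush')
        # rack & pan orientation via minAreaRect
        for mm,s in((box(190,335,145,245)&(z>.058)&(z<.072),'pan'),(box(328,445,155,240)&(z>.078)&(z<.092),'rack')):
            print(s,cv2.minAreaRect(P[mm][:,:2].astype(np.float32)))
        for k in hd: print(cv2.minAreaRect(P[k][:,:2].astype(np.float32)))
        if lev.sum(): print('lev',cv2.minAreaRect(P[lev][:,:2].astype(np.float32)))
E
```

```text
top
 green n 500 zmax 0.207 neck med [ 0.555 -0.304  0.191] mid [ 0.56  -0.31   0.183]
 green n 544 zmax 0.207 neck med [ 0.479 -0.387  0.193] mid [ 0.482 -0.395  0.183]
 green n 426 zmax 0.206 neck med [ 0.468 -0.231  0.203] mid [ 0.473 -0.236  0.183]
  pumptop 363 [0.597 0.222 0.284] [0.579 0.189 0.275] [0.619 0.245 0.29 ]
  panrim 2310 [0.538 0.029 0.066] [ 0.42  -0.191  0.058] [0.65  0.165 0.072]
  rackrim 1400 [ 0.522 -0.304  0.085] [ 0.426 -0.439  0.079] [ 0.612 -0.187  0.09 ]
  lever 247 [0.416 0.265 0.181] [0.381 0.257 0.176] [0.45  0.275 0.185]
  valvebody 580 [0.476 0.262 0.163] [0.449 0.208 0.145] [0.497 0.311 0.189]
  brass 258 [0.479 0.259 0.163] [0.461 0.239 0.061] [0.497 0.337 0.177]
  pipe 1046 [0.476 0.239 0.16 ] [0.455 0.115 0.141] [0.498 0.356 0.169]
  dark 601 [0.538 0.078 0.058] [0.499 0.05  0.023] [0.582 0.111 0.067]
  dark 332 [ 0.508 -0.081  0.035] [ 0.49  -0.123  0.018] [ 0.53  -0.04   0.042]
  wood 371 [0.527 0.008 0.039] [ 0.507 -0.043  0.025] [0.547 0.058 0.049]
  dish 581 [ 0.337 -0.179  0.027] [ 0.281 -0.233  0.02 ] [ 0.397 -0.116  0.035]
  brush 1332 [0.318 0.295 0.042] [0.289 0.221 0.03 ] [0.347 0.373 0.048]
pan ((0.5359274744987488, -0.016279682517051697), (0.35434526205062866, 0.2178383618593216), 87.24279022216797)
rack ((0.5187236070632935, -0.3131099343299866), (0.1792055368423462, 0.24848277866840363), 1.7571080923080444)
((0.5410681962966919, 0.07970122992992401), (0.04994015395641327, 0.07978422939777374), 78.69219207763672)
((0.5100178718566895, -0.08203975856304169), (0.08174191415309906, 0.02905789203941822), 79.90349578857422)
lev ((0.41562536358833313, 0.2654254734516144), (0.06924095749855042, 0.01733289286494255), 2.9431591033935547)
scene
  return _methods._mean(a, axis=axis, dtype=dtype,
  ret = um.true_divide(
Traceback (most recent call last):
ValueError: zero-size array to reduction operation minimum which has no identity
```

Call:
arm_command(
  rows=[
    [85, [0, 0, 0.4], [0, 0, 0]],
    [85, [0, 0, 0.4], [0, 0, 0]],
    [85, [0, 0, 0.4], [0, 0, 0]],
    [85, [0.5, 1, 0.4], [0, 0, 0.64]],
    [85, [0.5, 1, 0.4], [0, 0, 0.64]],
    [85, [0.5, 1, 0.4], [0, 0, 0.64]],
    [85, [0.5, 1, 0.4], [0, 0, 0.64]],
    [85, [0.5, 1, 0.4], [0, 0, 0.64]],
    [85, [0.5, 1, 0.4], [0, 0, 0.64]],
    [85, [0.5, 1, 0.4], [0, 0, 0.64]],
    [85, [0.5, 1, 0.4], [0, 0, 0.64]],
    [85, [0.5, 1, 0.4], [0, 0, 0.64]],
  ],
)

```text
time: 1.1
tool_pos: [0.3821, -0.276, 0.3514]
tool_rot: [-0.0, 0.767, 0.642, 0.001]
contact_force: [-0.2, -0.8, 0.6]
gripper_width: 0.995
grasp_force: 0.0
```

Call:
arm_command(
  rows=[
    [85, [0.5, 1, 0], [0, 0, 0]],
    [85, [0.5, 1, 0], [0, 0, 0]],
    [85, [0.5, 1, 0], [0, 0, 0]],
    [85, [0.5, 1, 0], [0, 0, 0]],
    [85, [0.5, 1, 0], [0, 0, 0]],
    [85, [0.5, 1, 0], [0, 0, 0]],
    [85, [0.5, 1, 0], [0, 0, 0]],
    [85, [0.5, 1, 0], [0, 0, 0]],
    [85, [0.5, 1, 0], [0, 0, 0]],
    [85, [0.5, 1, 0], [0, 0, 0]],
    [85, [0.5, 1, 0], [0, 0, 0]],
    [85, [0.5, 1, 0], [0, 0, 0]],
  ],
)

```text
time: 2.1
tool_pos: [0.5297, 0.0177, 0.3511]
tool_rot: [-0.0, 0.771, 0.637, -0.0]
contact_force: [0.1, -0.2, 0.5]
gripper_width: 0.998
grasp_force: 0.0
```

```bash
cat >> m.py <<'E'
from scipy.spatial.transform import Rotation as Ro
def st():
    s=monitor.state();w,x,y,z=s['tool_rot'];R=Ro.from_quat([x,y,z,w]).as_matrix()
    print('t',round(s['time'],2),'tcp',s['tool_pos'].round(4),'yline',np.degrees(np.arctan2(R[1,1],R[0,1])).round(1),'z',R[:,2].round(3),'F',s['contact_force'].round(1),'w',round(s['gripper_width'],3),'g',round(s['grasp_force'],1),'q',s['joint_pos'].round(2));return s
E
python3 - <<'E'
from m import *
st();f=grab('wrist');save(f,'w1.png');P=cloud(f);c=f['color'].astype(int);z=P[...,2]
x,y=P[...,0],P[...,1]
inp=(x>.44)&(x<.63)&(y>-.16)&(y<.14)
wood=inp&(c[...,0]>c[...,2]+40)&(z>.012)&(z<.06)
print('wood',cv2.minAreaRect(P[wood][:,:2].astype(np.float32)))
for k in comps(inp&(c.sum(-1)<150)&(z>.012)&(z<.08),100):print(np.median(P[k],0),cv2.minAreaRect(P[k][:,:2].astype(np.float32)))
E
```

```text
t 2.1 tcp [0.5297 0.0177 0.3511] yline -10.9 z [-0.001 -0.    -1.   ] F [ 0.1 -0.2  0.5] w 0.998 g 0.0 q [-0.11 -0.22  1.67 -0.    1.69  0.08]
wood ((0.5263692140579224, 0.0063745975494384766), (0.09888166934251785, 0.022901155054569244), 78.51177978515625)
[0.54149032 0.08159829 0.05908052] ((0.5410469174385071, 0.08000276982784271), (0.05265967920422554, 0.0787879005074501), 79.12823486328125)
[ 0.50990881 -0.08017086  0.03567259] ((0.5097464919090271, -0.08303530514240265), (0.08274122327566147, 0.027370868250727654), 79.6760025024414)
```

View pics/w1.png

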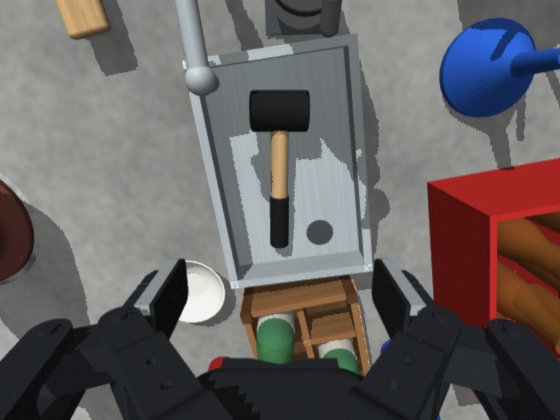

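The wrist view shows the mallet alone in the pan, with its head at (280,110) and handle straight down to (279,245), square to the fingers. I'll descend and grip.

Call:
arm_command(
  rows=[
    [85, [0.003, 0.027, -0.95], [0, 0, 0]],
    [85, [0.003, 0.027, -0.95], [0, 0, 0]],
    [85, [0.003, 0.027, -0.95], [0, 0, 0]],
    [85, [0.003, 0.027, -0.95], [0, 0, 0]],
    [85, [0.003, 0.027, -0.95], [0, 0, 0]],
    [85, [0.003, 0.027, -0.95], [0, 0, 0]],
    [85, [0.003, 0.027, -0.95], [0, 0, 0]],
    [85, [0.003, 0.027, -0.95], [0, 0, 0]],
    [85, [0.003, 0.027, -0.95], [0, 0, 0]],
  ],
)

```text
time: 2.9
tool_pos: [0.5291, 0.026, 0.0648]
tool_rot: [-0.002, 0.771, 0.637, -0.002]
contact_force: [0.3, 0.4, 1.3]
gripper_width: 0.998
grasp_force: 0.0
```

Call:
arm_command(
  rows=[
    [85, [0, 0, -0.1], [0, 0, 0]],
    [85, [0, 0, -0.173], [0, 0, 0]],
    [85, [0, 0, -0.173], [0, 0, 0]],
    [10, [0, 0, -0.173], [0, 0, 0]],
    [10, [0, 0, -0.173], [0, 0, 0]],
    [10, [0, 0, -0.173], [0, 0, 0]],
    [10, [0, 0, -0.173], [0, 0, 0]],
    [10, [0, 0, -0.173], [0, 0, 0]],
    [10, [0, 0, -0.173], [0, 0, 0]],
    [10, [0, 0, -0.173], [0, 0, 0]],
    [10, [0, 0, -0.173], [0, 0, 0]],
    [10, [0, 0, -0.173], [0, 0, 0]],
  ],
)

```text
time: 3.9
tool_pos: [0.5322, 0.0268, 0.0163]
tool_rot: [0.001, 0.77, 0.638, 0.001]
contact_force: [-1.4, -0.3, 7.2]
gripper_width: 0.281
grasp_force: 58.8
```

Call:
arm_command(
  rows=[
    [10, [0, 0, 0.07], [0, 0, 0]],
    [10, [0, -0.05, 0.13], [0, 0, 0]],
    [10, [0, -0.1, 0.17], [0, 0, 0]],
    [10, [0, -0.15, 0.22], [0, 0, 0]],
    [10, [0, -0.15, 0.3], [0, 0, 0]],
    [10, [0, -0.15, 0.38], [0, 0, 0]],
    [10, [0, -0.15, 0.4], [0, 0, 0]],
    [10, [0, -0.15, 0.4], [0, 0, 0]],
  ],
)

```text
time: 4.57
tool_pos: [0.532, -0.0183, 0.1362]
tool_rot: [0.002, 0.771, 0.637, 0.001]
contact_force: [0.4, 0.5, -4.6]
gripper_width: 0.282
grasp_force: 60.5
```

```bash
python3 - <<'E'
from m import *
st();f=grab('scene');save(f,'s2.png')
E
```

```text
t 4.57 tcp [ 0.532  -0.0183  0.1362] yline -10.8 z [ 0.004 -0.001 -1.   ] F [ 0.4  0.5 -4.6] w 0.282 g 60.5 q [-0.17 -0.09  1.92 -0.    1.31  0.01]
```

View pics/s2.png

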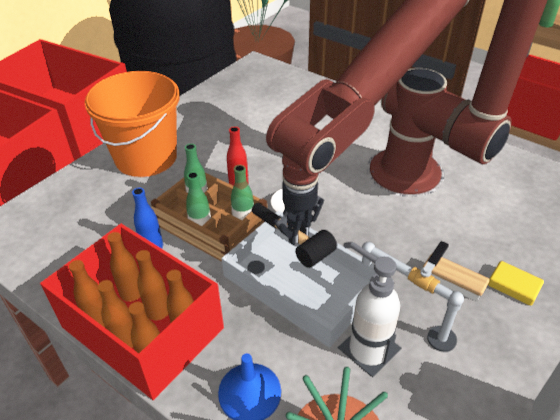

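The mallet is held level above the pan, with its head at (315,248) in the scene view. Next I'll carry it to the robot's side and lay it down.

Call:
arm_command(
  rows=[
    [10, [-0.5, 0.02, 0], [0, 0, 0]],
    [10, [-0.5, 0.02, 0], [0, 0, 0]],
    [10, [-0.5, 0.02, 0], [0, 0, 0.1]],
    [10, [-0.5, 0.02, 0], [0, 0, 0.18]],
    [10, [-0.5, 0.02, 0], [0, 0, 0.18]],
    [10, [-0.57, 0.36, 0], [0, 0, 0.18]],
    [10, [-0.57, 0.36, 0], [0, 0, 0.18]],
    [10, [-0.57, 0.36, 0], [0, 0, 0.18]],
    [10, [-0.57, 0.36, 0], [0, 0, 0.18]],
    [10, [-0.57, 0.36, 0], [0, 0, 0.18]],
  ],
)

```text
time: 5.45
tool_pos: [0.3581, 0.0906, 0.1319]
tool_rot: [-0.001, 0.672, 0.741, -0.002]
contact_force: [0.9, 0.3, -4.0]
gripper_width: 0.279
grasp_force: 60.7
```

Call:
arm_command(
  rows=[
    [10, [0, 0, -0.1], [0, 0, 0]],
    [10, [0, 0, -0.2], [0, 0, 0]],
    [10, [0, 0, -0.3], [0, 0, 0]],
    [10, [0, 0, -0.36], [0, 0, 0]],
    [10, [0, 0, -0.39], [0, 0, 0]],
    [10, [0, 0, -0.41], [0, 0, 0]],
    [10, [0, 0, -0.41], [0, 0, 0]],
    [10, [0, 0, -0.41], [0, 0, 0]],
  ],
)

```text
time: 6.12
tool_pos: [0.3609, 0.0895, 0.0122]
tool_rot: [0.001, 0.673, 0.739, 0.0]
contact_force: [0.1, 0.9, -3.5]
gripper_width: 0.283
grasp_force: 60.8
```

```bash
python3 - <<'E'
from m import *
st()
E
```

```text
t 6.12 tcp [0.3609 0.0895 0.0122] yline 5.3 z [ 0.002 -0.    -1.   ] F [ 0.1  0.9 -3.5] w 0.283 g 60.8 q [ 0.04 -0.35  2.36 -0.    1.13 -0.05]
```

Call:
arm_command(
  rows=[
    [10, [0, 0, -0.008], [0, 0, 0]],
    [10, [0, 0, -0.012], [0, 0, 0]],
    [10, [0, 0, -0.012], [0, 0, 0]],
    [60, [0, 0, -0.012], [0, 0, 0]],
    [70, [0, 0, -0.012], [0, 0, 0]],
    [70, [0, 0, -0.0], [0, 0, 0]],
    [70, [0, 0, 0.1], [0, 0, 0]],
    [70, [0, 0, 0.2], [0, 0, 0]],
    [85, [0, 0, 0.8], [0, 0, 0]],
    [85, [0, 0, 0.8], [0, 0, 0]],
    [85, [0, 0, 0.8], [0, 0, 0]],
    [85, [0, 0, 0.8], [0, 0, 0]],
  ],
)

```text
time: 7.12
tool_pos: [0.3596, 0.09, 0.2407]
tool_rot: [0.001, 0.673, 0.74, 0.001]
contact_force: [1.0, -0.5, 0.4]
gripper_width: 0.994
grasp_force: 0.0
```

Call:
arm_command(
  rows=[
    [85, [0, -0.4, 0.3], [0, 0, 0]],
    [85, [0, -0.4, 0.3], [0, 0, 0]],
    [85, [0, -0.4, 0.3], [0, 0, 0]],
    [85, [0, -0.4, 0.3], [0, 0, 0]],
    [85, [0, -0.4, 0.3], [0, 0, 0]],
  ],
)

```text
time: 7.53
tool_pos: [0.361, -0.0331, 0.333]
tool_rot: [0.004, 0.675, 0.738, 0.001]
contact_force: [0.1, 0.4, -0.1]
gripper_width: 0.997
grasp_force: 0.0
```

```bash
python3 - <<'E'
from m import *
st();f=grab('top');save(f,'t3.png')
for p in greens(f):
    q=p[(p[:,2]>.19)&(p[:,2]<.215)]
    print(len(p),'ring',((q.min(0)+q.max(0))/2).round(3),np.median(q,0).round(3)) if len(q) else print(len(p),np.median(p,0))
E
```

```text
t 7.53 tcp [ 0.361  -0.0331  0.333 ] yline 5.1 z [ 0.008 -0.003 -1.   ] F [ 0.1  0.4 -0.1] w 0.997 g 0.0 q [-0.3  -0.67  2.02 -0.    1.78 -0.39]
502 ring [ 0.561 -0.311  0.199] [ 0.559 -0.308  0.205]
550 ring [ 0.481 -0.396  0.2  ] [ 0.48  -0.391  0.205]
426 ring [ 0.474 -0.237  0.203] [ 0.473 -0.235  0.205]
```

View pics/t3.png

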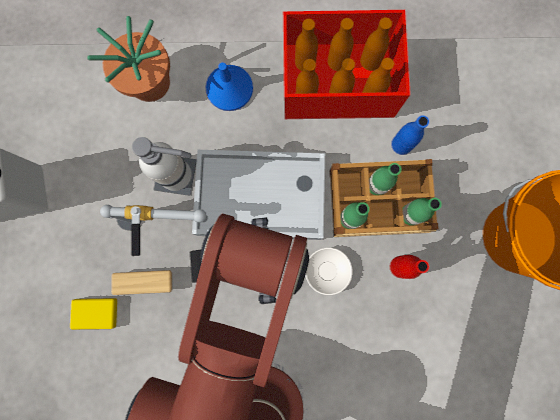

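The mallet now lies on the slab, with its head near (200,262) beside the brush and clear of the pan. The three green bottles have not moved. I'll take the bottle at (0.474,-0.236) first.

Call:
arm_command(
  rows=[
    [85, [0.377, -0.677, 0], [0, 0, 0]],
    [85, [0.377, -0.677, 0], [0, 0, 0]],
    [85, [0.377, -0.677, 0], [0, 0, 0]],
    [85, [0.377, -0.677, 0], [0, 0, 0]],
    [85, [0.377, -0.677, 0], [0, 0, 0]],
    [85, [0.377, -0.677, 0], [0, 0, 0]],
    [85, [0.377, -0.677, 0], [0, 0, 0]],
    [85, [0.377, -0.677, 0], [0, 0, 0]],
    [85, [0.377, -0.677, 0], [0, 0, 0]],
    [85, [0.377, -0.677, 0], [0, 0, 0]],
  ],
)

```text
time: 8.42
tool_pos: [0.4728, -0.2316, 0.3278]
tool_rot: [-0.0, 0.672, 0.74, 0.0]
contact_force: [-0.5, -0.0, 0.8]
gripper_width: 0.996
grasp_force: 0.0
```

Call:
arm_command(
  rows=[
    [85, [0.004, -0.015, -0.12], [0, 0, 0]],
    [85, [0.004, -0.015, -0.25], [0, 0, 0]],
    [85, [0.004, -0.015, -0.38], [0, 0, 0]],
    [85, [0.004, -0.015, -0.48], [0, 0, 0]],
    [85, [0.004, -0.015, -0.55], [0, 0, 0]],
    [85, [0.004, -0.015, -0.55], [0, 0, 0]],
    [10, [0.004, -0.015, -0.55], [0, 0, 0]],
    [10, [0.004, -0.015, -0.55], [0, 0, 0]],
    [10, [0.004, -0.015, -0.55], [0, 0, 0]],
    [10, [0.004, -0.015, -0.55], [0, 0, 0]],
    [10, [0.004, -0.015, -0.55], [0, 0, 0]],
    [10, [0.004, -0.015, -0.55], [0, 0, 0]],
  ],
)

```text
time: 9.42
tool_pos: [0.4747, -0.2384, 0.1653]
tool_rot: [0.001, 0.673, 0.74, -0.0]
contact_force: [-1.5, 0.4, 6.8]
gripper_width: 0.313
grasp_force: 58.8
```

Call:
arm_command(
  rows=[
    [10, [0, 0, 0.04], [0, 0, 0]],
    [10, [0, 0, 0.12], [0, 0, 0]],
    [10, [0, 0, 0.22], [0, 0, 0]],
    [10, [0, 0, 0.34], [0, 0, 0]],
    [10, [0, 0, 0.43], [0, 0, 0]],
    [10, [0, 0, 0.46], [0, 0, 0]],
    [10, [0, 0, 0.46], [0, 0, 0]],
    [10, [0, 0, 0.46], [0, 0, 0]],
  ],
)

```text
time: 10.08
tool_pos: [0.4739, -0.2374, 0.3]
tool_rot: [-0.001, 0.673, 0.74, -0.0]
contact_force: [-0.1, 0.3, -3.3]
gripper_width: 0.313
grasp_force: 59.6
```

Call:
arm_command(
  rows=[
    [10, [0.037, 0.1, 0], [0, 0, 0]],
    [10, [0.037, 0.23, 0], [0, 0, 0]],
    [10, [0.037, 0.36, 0], [0, 0, 0]],
    [10, [0.037, 0.49, 0], [0, 0, 0]],
    [10, [0.037, 0.62, 0], [0, 0, 0]],
    [10, [0.037, 0.7, 0], [0, 0, 0]],
    [10, [0.037, 0.728, 0], [0, 0, 0]],
    [10, [0.037, 0.728, -0.1], [0, 0, 0]],
    [10, [0.037, 0.728, -0.2], [0, 0, 0]],
    [10, [0.037, 0.728, -0.3], [0, 0, 0]],
    [10, [0.037, 0.728, -0.4], [0, 0, 0]],
    [10, [0.037, 0.728, -0.4], [0, 0, 0]],
  ],
)

```text
time: 11.08
tool_pos: [0.4792, -0.0186, 0.1709]
tool_rot: [-0.007, 0.673, 0.739, -0.005]
contact_force: [-1.3, 0.5, -4.4]
gripper_width: 0.314
grasp_force: 59.0
```

```bash
python3 - <<'E'
from m import *
st();f=grab('wrist');save(f,'w4.png')
f=grab('scene');P=cloud(f);save(f,'s4.png')
for p in greens(f):
    print(len(p),p.min(0).round(3),p.max(0).round(3))
E
```

```text
t 11.08 tcp [ 0.4792 -0.0186  0.1709] yline 5.4 z [-0.018  0.003 -1.   ] F [-1.3  0.5 -4.4] w 0.314 g 59.0 q [-0.19 -0.25  2.   -0.    1.41 -0.29]
130 [-1.229  0.04   0.02 ] [-1.181  0.062  0.132]
1200 [ 0.459 -0.419  0.085] [ 0.591 -0.281  0.209]
631 [ 0.374 -0.051  0.029] [0.511 0.011 0.242]
127 [ 0.469 -0.037  0.023] [0.508 0.012 0.053]
```

View pics/s4.png

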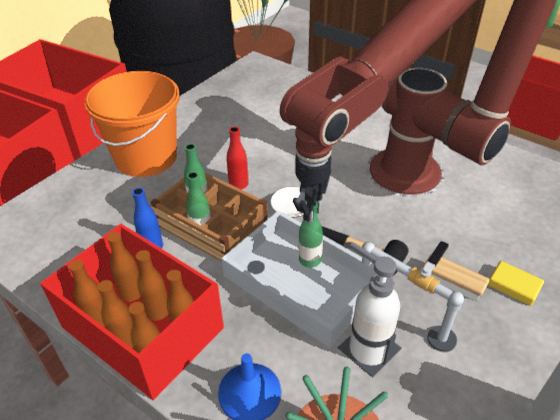

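The bottle is upright inside the pan at about (312,240). I'll set it down and release.

Call:
arm_command(
  rows=[
    [10, [0, 0, -0.015], [0, 0, 0]],
    [10, [0, 0, -0.028], [0, 0, 0]],
    [10, [0, 0, -0.028], [0, 0, 0]],
    [10, [0, 0, -0.028], [0, 0, 0]],
    [10, [0, 0, -0.028], [0, 0, 0]],
  ],
)

```text
time: 11.6
tool_pos: [0.4858, -0.0193, 0.1737]
tool_rot: [0.001, 0.673, 0.74, 0.0]
contact_force: [0.7, 1.0, -2.3]
gripper_width: 0.313
grasp_force: 59.3
```

Call:
arm_command(
  rows=[
    [10, [0, 0, -0.02], [0, 0, 0]],
    [10, [0, 0, -0.034], [0, 0, 0]],
    [10, [0, 0, -0.034], [0, 0, 0]],
    [10, [0, 0, -0.034], [0, 0, 0]],
  ],
)

```text
time: 11.93
tool_pos: [0.4849, -0.0192, 0.1619]
tool_rot: [-0.0, 0.673, 0.74, -0.0]
contact_force: [-0.2, 0.2, -2.0]
gripper_width: 0.313
grasp_force: 59.2
```

Call:
arm_command(
  rows=[
    [10, [0, 0, -0.007], [0, 0, 0]],
    [10, [0, 0, -0.007], [0, 0, 0]],
    [50, [0, 0, -0.007], [0, 0, 0]],
    [80, [0, 0, -0.007], [0, 0, 0]],
    [80, [0, 0, -0.007], [0, 0, 0]],
    [80, [0, 0, 0.05], [0, 0, 0]],
    [80, [0, 0, 0.15], [0, 0, 0]],
    [85, [0, 0, 0.28], [0, 0, 0]],
    [85, [0, 0, 0.4], [0, 0, 0]],
    [85, [0, 0, 0.48], [0, 0, 0]],
    [85, [0, 0, 0.48], [0, 0, 0]],
    [85, [0, 0, 0.48], [0, 0, 0]],
  ],
)

```text
time: 12.93
tool_pos: [0.4862, -0.0194, 0.3087]
tool_rot: [0.002, 0.673, 0.74, 0.001]
contact_force: [1.0, -0.3, -0.1]
gripper_width: 0.993
grasp_force: 0.0
```

```bash
python3 - <<'E'
from m import *
st();f=grab('scene');P=cloud(f)
for p in greens(f):
    if p[:,0].min()<0: continue
    q=p[p[:,2]>.165]
    print(len(p),p.min(0).round(3),p.max(0).round(3),np.median(q,0).round(3))
E
```

```text
t 12.93 tcp [ 0.4862 -0.0194  0.3087] yline 5.4 z [ 0.004 -0.001 -1.   ] F [ 1.  -0.3 -0.1] w 0.993 g 0.0 q [-0.19 -0.32  1.83  0.    1.63 -0.29]
1178 [ 0.46  -0.414  0.083] [ 0.591 -0.282  0.21 ] [ 0.551 -0.321  0.192]
762 [ 0.378 -0.058  0.029] [0.516 0.011 0.205] [ 0.494 -0.013  0.192]
91 [ 0.477 -0.04   0.02 ] [0.515 0.011 0.04 ] [nan nan nan]
  return _methods._mean(a, axis=axis, dtype=dtype,
  ret = um.true_divide(
```

It is standing. Next is the bottle at (0.561,-0.310).

Call:
arm_command(
  rows=[
    [85, [0.25, -0.97, 0], [0, 0, 0]],
    [85, [0.25, -0.97, 0], [0, 0, 0]],
    [85, [0.25, -0.97, 0], [0, 0, 0]],
    [85, [0.25, -0.97, 0], [0, 0, 0]],
    [85, [0.25, -0.97, 0], [0, 0, 0]],
    [85, [0.25, -0.97, 0], [0, 0, 0]],
    [85, [0.25, -0.97, 0], [0, 0, 0]],
    [85, [0.25, -0.97, 0], [0, 0, 0]],
    [85, [0.25, -0.97, 0], [0, 0, 0]],
    [85, [0.25, -0.97, 0], [0, 0, 0]],
    [85, [0.25, -0.97, 0], [0, 0, 0]],
  ],
)

```text
time: 13.9
tool_pos: [0.5599, -0.3087, 0.3054]
tool_rot: [-0.001, 0.673, 0.74, 0.0]
contact_force: [-0.1, -0.1, -0.0]
gripper_width: 0.993
grasp_force: 0.0
```

```bash
python3 - <<'E'
from m import *
st();f=grab('top')
for p in greens(f):
    q=p[(p[:,2]>.19)&(p[:,2]<.215)]
    if len(q):print(len(p),'ring',((q.min(0)+q.max(0))/2).round(3))
f=grab('scene')
for p in greens(f):
    if p[:,0].min()>0: print(len(p),p.min(0).round(3),p.max(0).round(3))
E
```

```text
t 13.9 tcp [ 0.5599 -0.3087  0.3054] yline 5.5 z [-0.001  0.002 -1.   ] F [-0.1 -0.1 -0. ] w 0.993 g 0.0 q [-0.62  0.05  1.49  0.    1.6  -0.72]
377 ring [ 0.485 -0.018  0.197]
1170 [ 0.457 -0.414  0.088] [ 0.591 -0.281  0.209]
760 [ 0.378 -0.058  0.028] [0.514 0.012 0.205]
90 [ 0.478 -0.032  0.02 ] [0.515 0.011 0.038]
```

Call:
arm_command(
  rows=[
    [85, [0.003, -0.006, -0.12], [0, 0, 0]],
    [85, [0.003, -0.006, -0.25], [0, 0, 0]],
    [85, [0.003, -0.006, -0.38], [0, 0, 0]],
    [85, [0.003, -0.006, -0.47], [0, 0, 0]],
    [85, [0.003, -0.006, -0.47], [0, 0, 0]],
    [85, [0.003, -0.006, -0.47], [0, 0, 0]],
    [10, [0.003, -0.006, -0.47], [0, 0, 0]],
    [10, [0.003, -0.006, -0.47], [0, 0, 0]],
    [10, [0.003, -0.006, -0.47], [0, 0, 0]],
    [10, [0.003, -0.006, -0.47], [0, 0, 0]],
    [10, [0.003, -0.006, -0.47], [0, 0, 0]],
    [10, [0.003, -0.006, -0.47], [0, 0, 0]],
  ],
)

```text
time: 15.0
tool_pos: [0.5618, -0.3127, 0.1675]
tool_rot: [0.001, 0.673, 0.74, -0.0]
contact_force: [-0.9, 0.0, 6.5]
gripper_width: 0.313
grasp_force: 59.7
```

Call:
arm_command(
  rows=[
    [10, [0, 0, 0.04], [0, 0, 0]],
    [10, [0, 0, 0.12], [0, 0, 0]],
    [10, [0, 0, 0.22], [0, 0, 0]],
    [10, [0, 0, 0.34], [0, 0, 0]],
    [10, [0, 0, 0.43], [0, 0, 0]],
    [10, [0, 0, 0.46], [0, 0, 0]],
    [10, [0, 0, 0.46], [0, 0, 0]],
    [10, [0, 0, 0.46], [0, 0, 0]],
  ],
)

```text
time: 15.67
tool_pos: [0.5608, -0.3118, 0.3022]
tool_rot: [-0.001, 0.673, 0.74, -0.0]
contact_force: [-0.7, -0.3, -3.1]
gripper_width: 0.315
grasp_force: 59.5
```

Call:
arm_command(
  rows=[
    [10, [0.087, 0.1, 0], [0, 0, 0]],
    [10, [0.087, 0.23, 0], [0, 0, 0]],
    [10, [0.087, 0.36, 0], [0, 0, 0]],
    [10, [0.087, 0.49, 0], [0, 0, 0]],
    [10, [0.087, 0.62, 0], [0, 0, 0]],
    [10, [0.087, 0.75, 0], [0, 0, 0]],
    [10, [0.087, 0.87, 0], [0, 0, 0]],
    [10, [0.087, 0.95, 0], [0, 0, 0]],
    [10, [0.087, 0.973, 0], [0, 0, 0]],
    [10, [0.087, 0.973, 0], [0, 0, 0]],
    [10, [0.087, 0.973, 0], [0, 0, 0]],
  ],
)

```text
time: 16.58
tool_pos: [0.5865, -0.0204, 0.3008]
tool_rot: [-0.001, 0.673, 0.74, -0.001]
contact_force: [0.8, -0.8, -2.3]
gripper_width: 0.311
grasp_force: 60.4
```

Call:
arm_command(
  rows=[
    [10, [0, 0, -0.12], [0, 0, 0]],
    [10, [0, 0, -0.23], [0, 0, 0]],
    [10, [0, 0, -0.33], [0, 0, 0]],
    [10, [0, 0, -0.41], [0, 0, 0]],
    [10, [0, 0, -0.44], [0, 0, 0]],
    [10, [0, 0, -0.455], [0, 0, 0]],
    [10, [0, 0, -0.455], [0, 0, 0]],
    [10, [0, 0, -0.455], [0, 0, 0]],
    [10, [0, 0, -0.455], [0, 0, 0]],
  ],
)

```text
time: 17.33
tool_pos: [0.5887, -0.0207, 0.1695]
tool_rot: [0.002, 0.673, 0.739, 0.001]
contact_force: [0.6, 0.1, -2.5]
gripper_width: 0.311
grasp_force: 60.3
```

Call:
arm_command(
  rows=[
    [10, [0, 0, -0.015], [0, 0, 0]],
    [10, [0, 0, -0.025], [0, 0, 0]],
    [10, [0, 0, -0.025], [0, 0, 0]],
    [10, [0, 0, -0.025], [0, 0, 0]],
    [50, [0, 0, -0.025], [0, 0, 0]],
    [80, [0, 0, -0.025], [0, 0, 0]],
    [80, [0, 0, -0.025], [0, 0, 0]],
    [80, [0, 0, 0.05], [0, 0, 0]],
    [80, [0, 0, 0.15], [0, 0, 0]],
    [85, [0, 0, 0.28], [0, 0, 0]],
    [85, [0, 0, 0.4], [0, 0, 0]],
    [85, [0, 0, 0.46], [0, 0, 0]],
  ],
)

```text
time: 18.33
tool_pos: [0.5887, -0.0203, 0.3106]
tool_rot: [0.003, 0.673, 0.74, 0.002]
contact_force: [-0.0, -0.2, 1.4]
gripper_width: 0.993
grasp_force: 0.0
```

Call:
arm_command(
  rows=[
    [85, [-0.2, -1, 0], [0, 0, 0]],
    [85, [-0.2, -1, 0], [0, 0, 0]],
    [85, [-0.2, -1, 0], [0, 0, 0]],
    [85, [-0.2, -1, 0], [0, 0, 0]],
    [85, [-0.2, -1, 0], [0, 0, 0]],
    [85, [-0.2, -1, 0], [0, 0, 0]],
    [85, [-0.2, -1, 0], [0, 0, 0]],
    [85, [-0.2, -1, 0], [0, 0, 0]],
    [85, [-0.2, -1, 0], [0, 0, 0]],
    [85, [-0.2, -1, 0], [0, 0, 0]],
    [85, [-0.2, -1, 0], [0, 0, 0]],
  ],
)

```text
time: 19.25
tool_pos: [0.5276, -0.3189, 0.3048]
tool_rot: [-0.0, 0.673, 0.74, 0.0]
contact_force: [0.9, 0.2, 0.3]
gripper_width: 0.995
grasp_force: 0.0
```

```bash
python3 - <<'E'
from m import *
st()
for n in('top','scene'):
  f=grab(n)
  if n=='top':save(f,'t5.png')
  for p in greens(f):
    if p[:,0].min()<0: continue
    q=p[(p[:,2]>.19)&(p[:,2]<.215)]
    print(n,len(p),p.min(0).round(3),p.max(0).round(3),((q.min(0)+q.max(0))/2).round(3) if len(q) else '')
E
```

```text
t 19.25 tcp [ 0.5276 -0.3189  0.3048] yline 5.5 z [-0.     0.001 -1.   ] F [0.9 0.2 0.3] w 0.995 g 0.0 q [-0.66  0.    1.55  0.    1.6  -0.76]
top 436 [ 0.561 -0.048  0.033] [0.638 0.005 0.208] [ 0.589 -0.021  0.2  ]
top 378 [ 0.456 -0.046  0.087] [0.507 0.008 0.205] [ 0.485 -0.018  0.198]
scene 651 [ 0.461 -0.414  0.087] [ 0.51  -0.364  0.209] [ 0.482 -0.396  0.199]
scene 760 [ 0.375 -0.06   0.025] [0.515 0.011 0.205] [ 0.485 -0.018  0.198]
scene 812 [ 0.572 -0.041  0.082] [0.619 0.01  0.206] [ 0.59  -0.021  0.199]
scene 94 [ 0.477 -0.039  0.02 ] [0.515 0.011 0.04 ] 
scene 35 [0.581 0.002 0.02 ] [0.61 0.01 0.04]
```

View pics/t5.png

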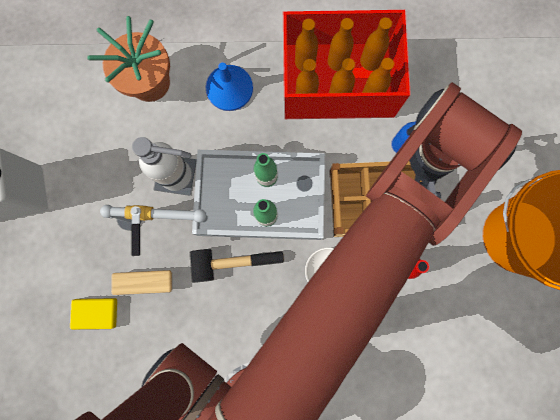

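Both placed bottles stand at (265,168) and (264,212), and the mallet lies clear in front of the pan at (202,264) to (283,257). Now the last bottle.

Call:
arm_command(
  rows=[
    [85, [-0.155, -0.254, 0], [0, 0, 0]],
    [85, [-0.155, -0.254, 0], [0, 0, 0]],
    [85, [-0.155, -0.254, 0], [0, 0, 0]],
    [85, [-0.155, -0.254, -0.12], [0, 0, 0]],
    [85, [-0.155, -0.254, -0.24], [0, 0, 0]],
    [85, [-0.155, -0.254, -0.36], [0, 0, 0]],
    [85, [-0.155, -0.254, -0.46], [0, 0, 0]],
    [85, [-0.155, -0.254, -0.46], [0, 0, 0]],
    [85, [-0.155, -0.254, -0.46], [0, 0, 0]],
    [10, [-0.155, -0.254, -0.46], [0, 0, 0]],
    [10, [-0.155, -0.254, -0.46], [0, 0, 0]],
    [10, [-0.155, -0.254, -0.46], [0, 0, 0]],
  ],
)

```text
time: 20.35
tool_pos: [0.4822, -0.3974, 0.1705]
tool_rot: [0.003, 0.673, 0.74, -0.0]
contact_force: [0.3, 0.6, -0.3]
gripper_width: 0.597
grasp_force: 0.0
```

Call:
arm_command(
  rows=[
    [10, [0, 0, 0], [0, 0, 0]],
    [10, [0, 0, 0], [0, 0, 0]],
    [10, [0, 0, 0], [0, 0, 0]],
    [10, [0, 0, 0.04], [0, 0, 0]],
    [10, [0, 0, 0.12], [0, 0, 0]],
    [10, [0, 0, 0.22], [0, 0, 0]],
    [10, [0, 0, 0.34], [0, 0, 0]],
    [10, [0, 0, 0.43], [0, 0, 0]],
    [10, [0, 0, 0.46], [0, 0, 0]],
    [10, [0, 0, 0.46], [0, 0, 0]],
    [10, [0, 0, 0.46], [0, 0, 0]],
  ],
)

```text
time: 21.27
tool_pos: [0.4804, -0.396, 0.3037]
tool_rot: [-0.001, 0.673, 0.74, 0.0]
contact_force: [0.1, 0.1, -3.1]
gripper_width: 0.319
grasp_force: 59.5
```

Call:
arm_command(
  rows=[
    [10, [0.02, 0.1, 0], [0, 0, 0]],
    [10, [0.05, 0.22, 0], [0, 0, 0]],
    [10, [0.08, 0.34, 0], [0, 0, 0]],
    [10, [0.11, 0.46, 0], [0, 0, 0]],
    [10, [0.14, 0.58, 0], [0, 0, 0]],
    [10, [0.17, 0.7, 0], [0, 0, 0]],
    [10, [0.182, 0.82, 0], [0, 0, 0]],
    [10, [0.182, 0.91, 0], [0, 0, 0]],
    [10, [0.182, 0.937, 0], [0, 0, 0]],
    [10, [0.182, 0.937, 0], [0, 0, 0]],
    [10, [0.182, 0.937, 0], [0, 0, 0]],
  ],
)

```text
time: 22.18
tool_pos: [0.5345, -0.1152, 0.3024]
tool_rot: [-0.002, 0.673, 0.74, -0.001]
contact_force: [-0.6, -0.1, -1.8]
gripper_width: 0.313
grasp_force: 59.5
```

Call:
arm_command(
  rows=[
    [10, [0, 0, -0.12], [0, 0, 0]],
    [10, [0, 0, -0.23], [0, 0, 0]],
    [10, [0, 0, -0.33], [0, 0, 0]],
    [10, [0, 0, -0.41], [0, 0, 0]],
    [10, [0, 0, -0.44], [0, 0, 0]],
    [10, [0, 0, -0.46], [0, 0, 0]],
    [10, [0, 0, -0.46], [0, 0, 0]],
    [10, [0, 0, -0.46], [0, 0, 0]],
    [10, [0, 0, -0.46], [0, 0, 0]],
  ],
)

```text
time: 22.93
tool_pos: [0.5364, -0.116, 0.1686]
tool_rot: [0.001, 0.673, 0.739, 0.001]
contact_force: [0.0, 0.0, -2.3]
gripper_width: 0.312
grasp_force: 59.7
```

Call:
arm_command(
  rows=[
    [10, [0, 0, -0.012], [0, 0, 0]],
    [10, [0, 0, -0.018], [0, 0, 0]],
    [10, [0, 0, -0.018], [0, 0, 0]],
    [10, [0, 0, -0.018], [0, 0, 0]],
    [50, [0, 0, -0.018], [0, 0, 0]],
    [80, [0, 0, -0.018], [0, 0, 0]],
    [80, [0, 0, -0.018], [0, 0, 0]],
    [80, [0, 0, 0.05], [0, 0, 0]],
    [80, [0, 0, 0.15], [0, 0, 0]],
    [85, [0, 0, 0.28], [0, 0, 0]],
    [85, [0, 0, 0.4], [0, 0, 0]],
    [85, [0, 0, 0.6], [0, 0, 0]],
  ],
)

```text
time: 23.93
tool_pos: [0.5346, -0.1149, 0.3288]
tool_rot: [-0.001, 0.673, 0.74, -0.0]
contact_force: [1.0, -0.1, 0.4]
gripper_width: 0.992
grasp_force: 0.0
```

Call:
arm_command(
  rows=[
    [30, [0, 0, 0.3], [0, 0, 0]],
    [10, [-0.2, 0, 0.3], [0, 0, 0]],
    [0, [-0.3, 0.1, 0.3], [0, 0, 0]],
    [0, [-0.3, 0.1, 0.3], [0, 0, 0]],
    [0, [-0.3, 0.1, 0.3], [0, 0, 0]],
    [0, [-0.3, 0.1, 0.3], [0, 0, 0]],
    [0, [-0.3, 0.1, 0.3], [0, 0, 0]],
    [0, [-0.3, 0.1, 0.3], [0, 0, 0]],
  ],
)

```text
time: 24.6
tool_pos: [0.4457, -0.0854, 0.4171]
tool_rot: [-0.001, 0.673, 0.74, -0.0]
contact_force: [0.5, -0.8, 0.1]
gripper_width: -0.003
grasp_force: 0.0
```

```bash
python3 - <<'E'
from m import *
st()
for n in('top','scene'):
  f=grab(n);np.savez(n+'6.npz',**f)
  for p in greens(f):
    if p[:,0].min()<0: continue
    q=p[(p[:,2]>.19)&(p[:,2]<.215)]
    print(n,len(p),p.min(0).round(3),p.max(0).round(3),((q.min(0)+q.max(0))/2).round(3) if len(q) else '')
  P=cloud(f);z=P[...,2]
  m=(z>.278)&(z<.292)&(P[...,0]>.55)&(P[...,0]<.65)&(P[...,1]>.1)&(P[...,1]<.26)
  p=P[m]; print(len(p),cv2.minEnclosingCircle(p[:,:2].astype(np.float32)),np.median(p,0))
  # head disc: points with y>~.19
  q=p[p[:,1]>.2]; print('disc',q.min(0).round(3),q.max(0).round(3))
E
```

```text
t 24.6 tcp [ 0.4457 -0.0854  0.4171] yline 5.4 z [-0.002  0.001 -1.   ] F [ 0.5 -0.8  0.1] w -0.003 g 0.0 q [-0.35 -0.4   1.71 -0.    1.84 -0.45]
top 318 [ 0.456 -0.044  0.088] [0.498 0.009 0.205] [ 0.484 -0.018  0.199]
468 ((0.5953933000564575, 0.1939411461353302), 0.05265016481280327) [0.5939305  0.21640744 0.28343304]
disc [0.58  0.2   0.278] [0.62  0.246 0.291]
scene 1615 [ 0.441 -0.214  0.02 ] [0.62  0.01  0.204] [ 0.564 -0.068  0.197]
scene 765 [ 0.375 -0.06   0.024] [0.515 0.011 0.206] [ 0.486 -0.018  0.199]
scene 89 [ 0.475 -0.032  0.02 ] [0.514 0.012 0.039] 
scene 33 [ 0.579 -0.001  0.021] [0.606 0.01  0.038] 
473 ((0.5970920920372009, 0.19349949061870575), 0.05291077122092247) [0.59676975 0.21989257 0.28376827]
disc [0.579 0.2   0.278] [0.621 0.246 0.289]
```

```bash
python3 - <<'E'
from h import *
f=dict(np.load('scene6.npz'));save(f,'s6.png')
E
```

```text
(no output)
```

View pics/s6.png

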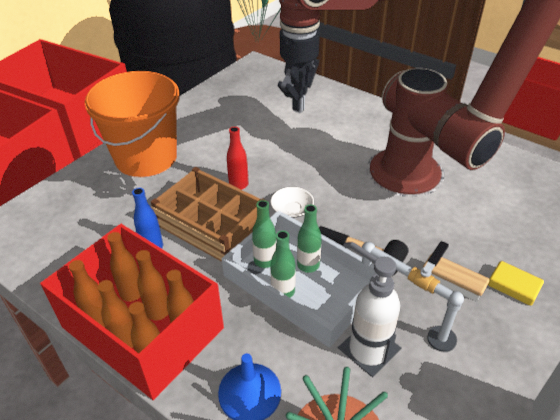

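All three bottles stand in the pan, with mouths at (264,205), (283,238) and (311,210), and the rack holds none. Next is the pump at (0.600,0.2255).

Call:
arm_command(
  rows=[
    [0, [0.4, 0.8, 0], [0, 0, 0]],
    [0, [0.4, 0.8, 0], [0, 0, 0]],
    [0, [0.4, 0.8, 0], [0, 0, 0]],
    [0, [0.4, 0.8, 0], [0, 0, 0]],
    [0, [0.4, 0.8, 0], [0, 0, 0]],
    [0, [0.4, 0.8, 0], [0, 0, 0]],
    [0, [0.4, 0.8, 0], [0, 0, 0]],
    [0, [0.4, 0.8, 0], [0, 0, 0]],
    [0, [0.4, 0.8, 0], [0, 0, 0]],
    [0, [0.4, 0.8, 0], [0, 0, 0]],
  ],
)

```text
time: 25.53
tool_pos: [0.5655, 0.1541, 0.4179]
tool_rot: [-0.0, 0.673, 0.739, -0.001]
contact_force: [0.8, 0.5, -0.2]
gripper_width: -0.004
grasp_force: 0.0
```

Call:
arm_command(
  rows=[
    [0, [0.115, 0.235, -0.05], [0, 0, 0]],
    [0, [0.115, 0.235, -0.2], [0, 0, 0]],
    [0, [0.115, 0.235, -0.3], [0, 0, 0]],
    [0, [0.115, 0.235, -0.38], [0, 0, 0]],
    [0, [0.115, 0.235, -0.38], [0, 0, 0]],
    [0, [0.115, 0.235, -0.38], [0, 0, 0]],
    [0, [0.115, 0.235, -0.38], [0, 0, 0]],
  ],
)

```text
time: 26.12
tool_pos: [0.6007, 0.2242, 0.3076]
tool_rot: [0.001, 0.674, 0.739, 0.001]
contact_force: [0.6, 0.3, 1.1]
gripper_width: 0.003
grasp_force: 0.0
```

```bash
python3 - <<'E'
from m import *
st()
E
```

```text
t 26.12 tcp [0.6007 0.2242 0.3076] yline 5.3 z [ 0.003  0.001 -1.   ] F [0.6 0.3 1.1] w 0.003 g 0.0 q [ 0.24  0.05  1.49 -0.    1.6   0.15]
```

Call:
arm_command(
  rows=[
    [0, [0, 0, -0.05], [0, 0, 0]],
    [0, [0, 0, -0.08], [0, 0, 0]],
    [0, [0, 0, -0.11], [0, 0, 0]],
    [0, [0, 0, -0.14], [0, 0, 0]],
    [0, [0, 0, -0.16], [0, 0, 0]],
    [0, [0, 0, -0.16], [0, 0, 0]],
    [0, [0, 0, -0.16], [0, 0, 0]],
  ],
)

```text
time: 26.7
tool_pos: [0.6013, 0.2249, 0.2594]
tool_rot: [0.002, 0.673, 0.739, 0.002]
contact_force: [0.4, -1.6, 9.5]
gripper_width: -0.003
grasp_force: 4.3
```

Call:
arm_command(
  rows=[
    [0, [0, 0, -0.01], [0, 0, 0]],
    [0, [0, 0, -0.015], [0, 0, 0]],
    [0, [0, 0, -0.015], [0, 0, 0]],
    [0, [0, 0, -0.015], [0, 0, 0]],
  ],
)

```text
time: 27.03
tool_pos: [0.6013, 0.2249, 0.2556]
tool_rot: [0.002, 0.673, 0.739, 0.002]
contact_force: [-1.1, -1.3, 9.4]
gripper_width: 0.003
grasp_force: 4.7
```

Call:
arm_command(
  rows=[
    [0, [0, 0, -0.005], [0, 0, 0]],
    [0, [0, 0, -0.01], [0, 0, 0]],
    [0, [0, 0, -0.01], [0, 0, 0]],
    [0, [0, 0, -0.01], [0, 0, 0]],
  ],
)

```text
time: 27.37
tool_pos: [0.6014, 0.2249, 0.255]
tool_rot: [0.002, 0.673, 0.739, 0.002]
contact_force: [-3.7, -3.3, 17.0]
gripper_width: 0.003
grasp_force: 7.9
```

The force jumped to 17 N at z = 0.255, so the pump is at its stop. I'll release it fully, press a second time and release.

Call:
arm_command(
  rows=[
    [0, [0, 0, 0.06], [0, 0, 0]],
    [0, [0, 0, 0.12], [0, 0, 0]],
    [0, [0, 0, 0.2], [0, 0, 0]],
    [0, [0, 0, 0.2], [0, 0, 0]],
    [0, [0, 0, 0.2], [0, 0, 0]],
    [0, [0, 0, 0.2], [0, 0, 0]],
    [0, [0, 0, 0.2], [0, 0, 0]],
    [0, [0, 0, 0.2], [0, 0, 0]],
  ],
)

```text
time: 28.03
tool_pos: [0.5992, 0.2251, 0.3069]
tool_rot: [-0.001, 0.673, 0.74, -0.001]
contact_force: [-0.1, 0.7, 0.2]
gripper_width: 0.001
grasp_force: 0.0
```

```bash
python3 - <<'E'
from m import *
st()
f=grab('scene');P=cloud(f);z=P[...,2]
m=(z>.22)&(z<.3)&(P[...,0]>.57)&(P[...,0]<.63)&(P[...,1]>.13)&(P[...,1]<.19)
print(m.sum(),np.percentile(z[m],[50,90,98]))
E
```

```text
t 28.03 tcp [0.5992 0.2251 0.3069] yline 5.4 z [-0.003 -0.001 -1.   ] F [-0.1  0.7  0.2] w 0.001 g 0.0 q [0.24 0.06 1.48 0.   1.6  0.15]
177 [0.27872063 0.28206646 0.28306899]
```

Call:
arm_command(
  rows=[
    [0, [0, 0, -0.05], [0, 0, 0]],
    [0, [0, 0, -0.1], [0, 0, 0]],
    [0, [0, 0, -0.13], [0, 0, 0]],
    [0, [0, 0, -0.16], [0, 0, 0]],
    [0, [0, 0, -0.185], [0, 0, 0]],
    [0, [0, 0, -0.2], [0, 0, 0]],
    [0, [0, 0, -0.2], [0, 0, 0]],
    [0, [0, 0, -0.2], [0, 0, 0]],
    [0, [0, 0, -0.2], [0, 0, 0]],
  ],
)

```text
time: 28.83
tool_pos: [0.6006, 0.2255, 0.2549]
tool_rot: [0.001, 0.673, 0.74, 0.002]
contact_force: [-6.3, -1.8, 21.1]
gripper_width: 0.003
grasp_force: 10.5
```

The second press reached 21 N at the stop. I'll release and go above the valve lever's sleeve.

Call:
arm_command(
  rows=[
    [0, [0, 0, 0.06], [0, 0, 0]],
    [0, [0, 0, 0.12], [0, 0, 0]],
    [0, [0, 0, 0.2], [0, 0, 0]],
    [0, [0, 0, 0.3], [0, 0, 0]],
    [0, [0, 0, 0.4], [0, 0, 0]],
    [20, [-0.668, 0.13, 0.4], [0, 0, 0.97]],
    [45, [-0.668, 0.13, 0.4], [0, 0, 0.97]],
    [45, [-0.668, 0.13, 0.4], [0, 0, 0.97]],
    [45, [-0.668, 0.13, 0.4], [0, 0, 0.97]],
    [45, [-0.668, 0.13, 0.4], [0, 0, 0.97]],
    [45, [-0.668, 0.13, 0.4], [0, 0, 0.97]],
    [45, [-0.668, 0.13, 0.4], [0, 0, 0.97]],
  ],
)

```text
time: 29.83
tool_pos: [0.3972, 0.2646, 0.3675]
tool_rot: [-0.001, 0.292, 0.956, -0.001]
contact_force: [0.1, -0.2, 0.8]
gripper_width: 0.53
grasp_force: 0.0
```

Call:
arm_command(
  rows=[
    [45, [0, 0, 0], [0, 0, 0.41]],
    [45, [0, 0, 0], [0, 0, 0.41]],
    [45, [0, 0, 0], [0, 0, 0.41]],
    [45, [0, 0, 0], [0, 0, 0.41]],
    [45, [0, 0, 0], [0, 0, 0.41]],
    [45, [0, 0, 0], [0, 0, 0.41]],
    [45, [0, 0, 0], [0, 0, 0.41]],
  ],
)

```text
time: 30.42
tool_pos: [0.3991, 0.2641, 0.3674]
tool_rot: [-0.001, -0.02, 1.0, -0.001]
contact_force: [0.5, 0.7, -0.8]
gripper_width: 0.525
grasp_force: 0.0
```

```bash
python3 - <<'E'
from m import *
st()
f=grab('scene');P=cloud(f);z=P[...,2];c=f['color'].astype(int)
m=(z>.22)&(z<.3)&(P[...,0]>.57)&(P[...,0]<.63)&(P[...,1]>.13)&(P[...,1]<.25)
print(m.sum(),np.percentile(z[m],[50,90,98]))
m=(z>.165)&(z<.19)&(P[...,0]>.36)&(P[...,0]<.452)&(P[...,1]>.2)&(P[...,1]<.3)&(c.sum(-1)<170)
print(m.sum(),cv2.minAreaRect(P[m][:,:2].astype(np.float32)),np.median(P[m],0))
E
```

```text
t 30.42 tcp [0.3991 0.2641 0.3674] yline 92.3 z [-0.003 -0.001 -1.   ] F [ 0.5  0.7 -0.8] w 0.525 g 0.0 q [ 0.43 -0.34  1.75  0.    1.74 -1.18]
1019 [0.27664753 0.28555615 0.28683917]
196 ((0.4142613708972931, 0.26665377616882324), (0.07016369700431824, 0.018319183960556984), 2.908691883087158) [0.41690909 0.26723415 0.18131724]
```

Call:
arm_command(
  rows=[
    [45, [0, 0.004, -0.13], [0, 0, 0]],
    [45, [0, 0.004, -0.26], [0, 0, 0]],
    [45, [0, 0.004, -0.39], [0, 0, 0]],
    [45, [0, 0.004, -0.5], [0, 0, 0]],
    [45, [0, 0.004, -0.58], [0, 0, 0]],
    [45, [0, 0.004, -0.65], [0, 0, 0]],
    [45, [0, 0.004, -0.69], [0, 0, 0]],
    [45, [0, 0.004, -0.69], [0, 0, 0]],
    [45, [0, 0.004, -0.69], [0, 0, 0]],
  ],
)

```text
time: 31.22
tool_pos: [0.3994, 0.2654, 0.1621]
tool_rot: [-0.0, -0.021, 1.0, -0.0]
contact_force: [0.6, -0.6, 1.2]
gripper_width: 0.522
grasp_force: 0.0
```

Call:
arm_command(
  rows=[
    [30, [0, 0, 0], [0, 0, 0]],
    [15, [0, 0, 0], [0, 0, 0]],
    [15, [0, 0, 0], [0, 0, 0]],
    [15, [0, 0, 0], [0, 0, 0]],
    [15, [0, 0, 0], [0, 0, 0]],
    [15, [0, 0, 0], [0, 0, 0]],
  ],
)

```text
time: 31.72
tool_pos: [0.4006, 0.2659, 0.1644]
tool_rot: [0.002, -0.021, 1.0, 0.001]
contact_force: [-1.4, -1.2, 6.4]
gripper_width: 0.215
grasp_force: 59.0
```

```bash
python3 - <<'E'
from m import *
s=st()
ax=np.array([.4795,.2687]);p=s['tool_pos'][:2]
for d in range(5,51,5):
    a=np.radians(d);R=np.array([[np.cos(a),-np.sin(a)],[np.sin(a),np.cos(a)]])
    print(d,((ax+R@(p-ax)-p)/.3).round(3),round(d/90,3))
E
```

```text
t 31.72 tcp [0.4006 0.2659 0.1644] yline 92.4 z [ 0.003  0.001 -1.   ] F [-1.4 -1.2  6.4] w 0.215 g 59.0 q [ 0.43 -0.26  2.01 -0.    1.38 -1.18]
5 [ 0.002 -0.023] 0.056
10 [ 0.006 -0.046] 0.111
15 [ 0.011 -0.068] 0.167
20 [ 0.019 -0.089] 0.222
25 [ 0.029 -0.11 ] 0.278
30 [ 0.04 -0.13] 0.333
35 [ 0.053 -0.149] 0.389
40 [ 0.068 -0.167] 0.444
45 [ 0.084 -0.183] 0.5
50 [ 0.101 -0.198] 0.556
```

Call:
arm_command(
  rows=[
    [15, [0.002, -0.023, 0], [0, 0, 0.056]],
    [15, [0.006, -0.046, 0], [0, 0, 0.111]],
    [15, [0.011, -0.068, 0], [0, 0, 0.167]],
    [15, [0.019, -0.089, 0], [0, 0, 0.222]],
    [15, [0.029, -0.11, 0], [0, 0, 0.278]],
    [15, [0.04, -0.13, 0], [0, 0, 0.333]],
    [15, [0.053, -0.149, 0], [0, 0, 0.389]],
    [15, [0.068, -0.167, 0], [0, 0, 0.444]],
    [15, [0.084, -0.183, 0], [0, 0, 0.5]],
    [15, [0.084, -0.183, 0], [0, 0, 0.5]],
    [15, [0.084, -0.183, 0], [0, 0, 0.5]],
  ],
)

```text
time: 32.63
tool_pos: [0.4258, 0.2109, 0.1644]
tool_rot: [0.002, -0.402, 0.916, 0.0]
contact_force: [-1.8, 0.1, 7.3]
gripper_width: 0.213
grasp_force: 59.1
```

```bash
python3 - <<'E'
from m import *
s=st();d=s['tool_pos'][:2]-np.array([.4795,.2687]);print(np.degrees(np.arctan2(d[1],d[0]))%360,np.linalg.norm(d))
E
```

```text
t 32.63 tcp [0.4258 0.2109 0.1644] yline 137.4 z [ 0.003  0.001 -1.   ] F [-1.8  0.1  7.3] w 0.213 g 59.1 q [ 0.3  -0.27  2.02  0.    1.38 -2.1 ]
227.12915919187682 0.07887157942836133
```

Call:
arm_command(
  rows=[
    [25, [0, 0, 0], [0, 0, 0]],
    [45, [0, 0, 0], [0, 0, 0]],
    [45, [0, 0, 0], [0, 0, 0]],
    [45, [0, 0, 0.03], [0, 0, 0]],
    [45, [0, 0, 0.1], [0, 0, 0]],
    [45, [0, 0, 0.2], [0, 0, 0]],
    [45, [0, 0, 0.35], [0, 0, 0]],
    [45, [0, 0, 0.5], [0, 0, 0]],
    [45, [0, 0, 0.65], [0, 0, 0]],
    [45, [-0.1, 0, 0.7], [0, 0, 0]],
    [45, [-0.1, 0, 0.7], [0, 0, 0]],
    [45, [-0.1, 0, 0.7], [0, 0, 0]],
  ],
)

```text
time: 33.63
tool_pos: [0.3948, 0.2109, 0.3754]
tool_rot: [0.003, -0.403, 0.915, -0.0]
contact_force: [0.1, 0.4, -0.6]
gripper_width: 0.527
grasp_force: 0.0
```

```bash
python3 - <<'E'
from m import *
st()
f=grab('scene');save(f,'s7.png');P=cloud(f);z=P[...,2];c=f['color'].astype(int)
m=(z>.168)&(z<.19)&(P[...,0]>.38)&(P[...,0]<.47)&(P[...,1]>.17)&(P[...,1]<.27)&(c.sum(-1)<170)
k=max(comps(m,20),key=lambda a:a.sum())
print(k.sum(),cv2.minAreaRect(P[k][:,:2].astype(np.float32)))
m=(z>.22)&(z<.3)&(P[...,0]>.57)&(P[...,0]<.63)&(P[...,1]>.13)&(P[...,1]<.25);print(np.percentile(z[m],[50,90,98]))
E
```

```text
t 33.63 tcp [0.3948 0.2109 0.3754] yline 137.5 z [ 0.006  0.002 -1.   ] F [ 0.1  0.4 -0.6] w 0.527 g 0.0 q [ 0.32 -0.43  1.8  -0.    1.77 -2.08]
209 ((0.43478265404701233, 0.22084802389144897), (0.0703781247138977, 0.018701842054724693), 47.429908752441406)
[0.27672815 0.28568783 0.28721712]
```

View pics/s7.png

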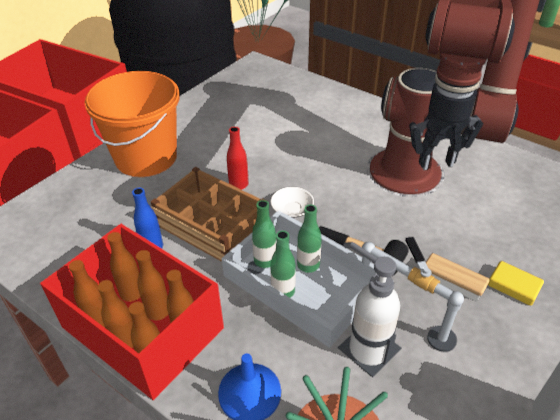

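The lever turned from 2.9 to 47.4 degrees, so about 44.5 degrees. The pump is up, three bottles stand in the pan around (285,250), the mallet lies in front of it, and the gripper is clear. I'll hand it in.

```bash
python3 -c "
from plant import manip;print(manip.job_done())"
```

```text
the job is handed in; nothing more can be done
None
```

The job is handed in, with no verdict shown: the mallet is on the slab clear of the pan, all three green bottles stand in the pan, the pump was pressed fully twice and came back up, and the valve lever measures about 44.5° open.

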